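# Clear the treatment mat: sort syringes, bottles and bur block

## Robot

A 6-joint arm with a two-finger parallel gripper is mounted at the origin on the work surface. World frame = base frame: x ahead of the robot, y to its left, z up, the work surface at z = 0. Lengths are in m, angles in rad, forces in N, time in s.
With the tool pointing down it reaches from about 0.4 to 0.925 m from the base axis. Payload 3.4 kg.
Tool frame: the origin (TCP) lies between the finger pads; the fingertips stand 17 mm ahead of it and the grasp point (between the pads) lies 2 mm behind it; z points along the fingers, x is the direction in which the jaws open and shut, and the axes are right-handed (so a half turn about z gives the same grasp; the last joint's range is limited). The gripper opens to 85 mm and grips with 20 to 120 N. Pads are 22 mm wide; open, the fingers measure 114 mm over their backs; the gripper's body (76 mm by 85 mm) begins 54 mm behind the grasp point. The pads swing forward as they close: fully open they stand 13 mm farther back than shut.
Start: joints at [1.266, 0.307, 1.506, -0, 1.328, -0.073], TCP at [0.132, 0.56, 0.213] pointing down, gripper open.
Joint ranges: [-3.12, 3.12], [-1.05, 2.28], [0.14, 2.33], [-1.42, 4.57], [0.1, 2.73], [-2.68, 2.68]. Speed limits (rad/s): [2.57, 2.57, 3.14, 3.14, 3.14, 3.14].

## Interface

Orientations are given as a rotation vector (axis times angle).
In Python, from plant import readout, cams, order gives the robot as it stands.
- The arm moves only by the tool jog_arm, never from a script. Its argument "deltas" is text: rows parted by semicolons, each of 5 numbers parted by spaces: the closure in counts, from 0 (fully open) to 255 (shut), then the shift along the tool's x, y, z in mm, then the turn about the tool's z in degrees. In form: fingers x y z turn; .... A call has exactly 8 rows; each row shifts and turns the commanded pose from where the row before left it, along the tool's axes as they then stand; what a row does not reach is not made up. A row lasts 1/8 s, in which the tool goes at most 62.5 mm and 10.7 degrees, less where a joint would pass 70% of its speed; a pose out of reach is approached as far as the arm can. A call is refused whole if a number of a shift passes 62.5 or a number of a turn 10.7, either way. A call with a gripper value outside its range is refused whole. The fingers move at their own pace and stop on an object; the grip force is fixed at half the most. Time passes only in rows, so rows that do not move let the fingers close, or fill a call up. It gives the time, the measured TCP pose, the force and the opening at its end, in the units of the state.
- readout.get_state(): the state, without advancing time (a new reading comes with each control period).
- cams.snapshot(name): name is "side" or "top"; returns a dict with "image" (384x512x3 uint8, red, green, blue), "fx", "fy", "cx", "cy" (pixels), "origin" and "attitude" of the camera in the world. Camera axes: x right, y down, z forward; pixel columns grow to the right and rows downward; lengths in m; the calibration is good to about 2 mm. A picture is of the moment at which its call begins. There is no depth.
- order.close_job(): hands the job in, once; it reports no verdict.
The state is a dict: "time": time; "q": joint angles; "joint_vel": joint speeds; "joint_torque": joint torques, N m; "eef_pos": TCP position; "tcp_rot": TCP orientation; "ft_force": force on the tool from outside, world axes, zero at the start; "ft_torque": the same for the moment, N m; "gripper_width": opening from 0.0 (shut) to 1.0 (fully open).
Only numpy, scipy, OpenCV 4.12 (cv2) and the standard library are available. Lean on these libraries where they do the work, as an engineer would, in place of code of your own. Each camera call takes 0.05 s, during which the arm holds its last target. There are 200 camera calls.

## Task

Tidy the mat after the treatment: lay both syringes flat and lengthwise, side by side, on the floor of the empty oblong steel tray, stand the two dropper bottles upright in the white rack, one in each pocket, and put the bur block flat, pins up, inside the square white dish. Leave the small carton and the brown jar where they stand, and let go of everything at the end.

Things in the scene. Friction and masses are not known exactly. Their poses are not given: they have to be found in the camera images.
- syringe_a_mid (a point): White dental filling syringe lying on its side, about 104 mm long along its x axis, barrel 16 mm thick from x = -22 to +38 mm, thin black nozzle to x = +52, flat finger flange 30 mm wide (y) and 16 mm high at x = -24, grey plunger and 16 mm thumb disc back to x = -52. 30 g. The point is the middle of its length on the barrel's axis, 8 mm above what it lies on. It lies roughly pointing with the nozzle away from the robot (within 25 degrees). The two syringes are alike.
- syringe_b_mid (a point): White dental filling syringe lying on its side, about 104 mm long along its x axis, barrel 16 mm thick from x = -22 to +38 mm, thin black nozzle to x = +52, flat finger flange 30 mm wide (y) and 16 mm high at x = -24, grey plunger and 16 mm thumb disc back to x = -52. 30 g. The point is the middle of its length on the barrel's axis, 8 mm above what it lies on. It lies roughly pointing with the nozzle away from the robot (within 25 degrees). The two syringes are alike.
- bottle_a_mid (a point): Small upright black dropper bottle with a white label, round body 28 mm in diameter and 46 mm high, then a conical cap (20 mm narrowing to 12 mm) to 62 mm in all. 35 g. The point is half-way up on its axis, 31 mm above what it stands on; z is up. The two bottles are alike.
- bottle_b_mid (a point): Small upright black dropper bottle with a white label, round body 28 mm in diameter and 46 mm high, then a conical cap (20 mm narrowing to 12 mm) to 62 mm in all. 35 g. The point is half-way up on its axis, 31 mm above what it stands on; z is up. The two bottles are alike.
- bur_block_mid (a point): White plastic bur block, 56 mm (x) by 36 mm (y) by 24 mm high, with ten little steel burs standing 9 mm out of its top. 60 g. The point is the centre of the block, 12 mm above what it stands on; z is up.
- syringe_tray: Empty oblong shallow steel tray on the mat, fixed, 170 mm (its x) by 130 mm (its y) outside, walls 4 mm thick, rim 15 mm above the table, floor 4 mm thick. Origin: centre of its underside on the table. Its long side runs along its x axis (roughly across in front of the robot). For the syringes.
- bottle_rack: White plastic rack with two square pockets, fixed, 58 mm (its x) by 116 mm (its y) and 20 mm high. Pockets 46 by 46 mm, centred at y = +29 and y = -29 mm, their floor 4 mm above the table, 12 mm wall between them. Origin: centre of its underside on the table. For the bottles.
- square_dish: Square shallow white ceramic dish, fixed, 110 by 110 mm outside, walls 5 mm thick, rim 15 mm above the table, floor 5 mm thick. Origin: centre of its underside on the table. For the bur block.
- carton: Small white carton with a red band, 62 by 34 by 34 mm high, 120 g, standing loose among the things. Origin: centre of its underside. To be left alone.
- jar: Brown glass jar with a white lid and label, 42 mm in diameter, 45 mm high, 150 g, standing loose among the things. Origin: centre of its underside. To be left alone.
Things that resemble listed ones, but are neither listed nor needed, are in the scene too. What is shaped like the part that bears bur_block_mid but purple or yellow is not meant.

How it is judged:
By the outcome, as a careful person would: the job done as asked, in the order asked, and still so for the second after the job is handed in, with the robot touching nothing.
It also fails if it takes over 120 s, if anything falls off the work surface, if the arm or the gripper's body presses on something with over 40 N, if the wrist force passes 120 N, or if a joint passes its speed limit or range.

## Working session

There is one attempt and no reset: what is moved stays moved. The work goes in short steps, Python scripts to look and compute and a tool call to move; the robot and the scene stay as the last step left them, time stands still between calls to the robot, and variables do not carry over. Pictures are saved under pics/ and viewed, about 12 in all and at most 16, crops included, and the job is handed in when it is done.

Besides the shell and the picture viewer there is one more tool, called after "Emit:" as name(argument=value, ...) on one line, values as JSON. jog_arm: Moves the arm, as the interface text tells. Its arguments: {"type":"object","properties":{"deltas":{"type":"string"}},"required":["deltas"]}

```bash
ls; mkdir -p pics; python3 - <<'E'
from plant import readout,cams
import cv2,pickle,numpy as np
s=readout.get_state();print(s)
for n in("top","side"):
    d=cams.snapshot(n);pickle.dump(d,open(f"{n}.pkl","wb"))
    print(n,{k:v for k,v in d.items() if k!="image"})
    cv2.imwrite(f"pics/{n}0.png",cv2.resize(d["image"][:,:,::-1],(800,600),interpolation=cv2.INTER_CUBIC))
E
```

```text
pics
{'time': 0.0, 'q': array([ 1.26650376e+00,  3.07571831e-01,  1.50770443e+00,  1.28526302e-06,
        1.32836527e+00, -7.34755515e-02]), 'joint_vel': array([-1.66961565e-03,  1.27130678e-03,  6.97381690e-05,  2.59677411e-04,
       -1.92491010e-04,  7.44972179e-04]), 'joint_torque': array([ 2.31749233e-03, -4.57557964e+01, -2.51917952e+01,  2.13514891e-04,
        1.29195242e-02,  1.30824077e-05]), 'eef_pos': array([0.13133177, 0.55904047, 0.21237002]), 'tcp_rot': array([ 2.46156663,  1.95014436, -0.00266268]), 'ft_force': array([ 1.07299197,  0.37953084, -0.1630435 ]), 'ft_torque': array([0.01526932, 0.01952612, 0.0104018 ]), 'gripper_width': 0.9994228480390258}
top {'fx': 404.36681410656496, 'fy': 404.36681410656496, 'cx': 261.0171596415873, 'cy': 190.43621625997926, 'origin': array([0.3055729 , 0.01727817, 1.13015867]), 'attitude': array([-2.1337171 ,  2.10985058, -0.19946464])}
side {'fx': 357.6437558876533, 'fy': 357.6437558876533, 'cx': 251.60132643213325, 'cy': 190.11696114296433, 'origin': array([ 0.05745124, -0.64218037,  0.59829545]), 'attitude': array([-2.10724771,  0.64288341, -0.32965688])}
```

View pics/top0.png

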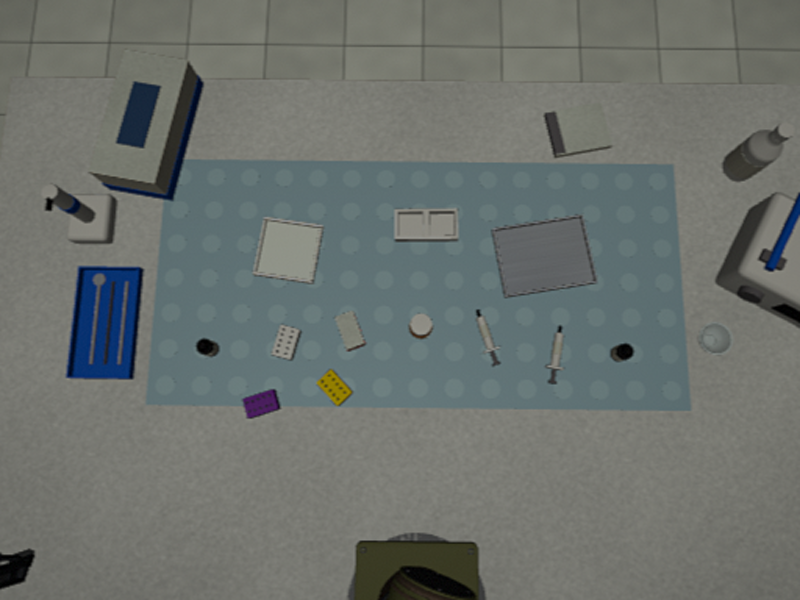

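View pics/side0.png

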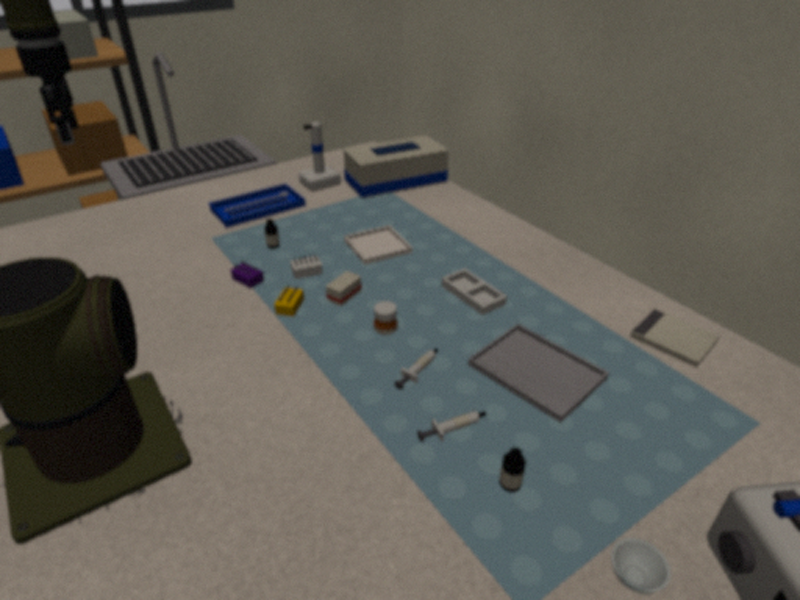

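The top view shows, in 800-pixel coordinates:
- White dish at (288,250), rack at (427,225) and tray at (544,256).
- Syringes at (487,337) and (556,354), bottles at (207,347) and (622,352), and the white bur block at (286,342).
- Carton at (350,331) and jar at (420,326).
- Yellow and purple decoy blocks at the mat's near edge.

The side view agrees.

```bash
cat > h.py <<'E'
import cv2,numpy as np,pickle
from scipy.spatial.transform import Rotation as R
from plant import readout,cams
def cast(d,px,z):
    px=np.atleast_2d(px).astype(float)
    r=np.c_[(px[:,0]-d["cx"])/d["fx"],(px[:,1]-d["cy"])/d["fy"],np.ones(len(px))]
    w=r@R.from_rotvec(d["attitude"]).as_matrix().T
    o=d["origin"]; return (o+w*((z-o[2])/w[:,2])[:,None])[:,:2]
def proj(d,p):
    c=(np.atleast_2d(p)-d["origin"])@R.from_rotvec(d["attitude"]).as_matrix()
    return c[:,:2]/c[:,2:]*d["fx"]+[d["cx"],d["cy"]]
def blobs(d):
    hsv=cv2.cvtColor(d["image"],cv2.COLOR_RGB2HSV)
    mat=cv2.inRange(hsv,(85,40,60),(110,255,255))
    full=cv2.morphologyEx(mat,cv2.MORPH_CLOSE,np.ones((45,45)))
    m=cv2.bitwise_and(cv2.bitwise_not(mat),full)
    return [c[:,0] for c in cv2.findContours(m,cv2.RETR_EXTERNAL,cv2.CHAIN_APPROX_NONE)[0] if cv2.contourArea(c)>25]
def rect(w):
    (c,s,a)=cv2.minAreaRect((w*1000).astype(np.float32))
    return np.round(c,1),np.round(s,1),round(a,1)
E
python3 - <<'E'
from h import *
for n in("top","side"):
    d=pickle.load(open(n+".pkl","rb"));im=d["image"][:,:,::-1].copy()
    for c in blobs(d):
        x=c.mean(0)
        if n=="top" or 1: print(n,np.round(x),"z0",*rect(cast(d,c,0)),"z15",*rect(cast(d,c,.015)),"z31",rect(cast(d,c,.031))[0])
    if n=="top":
        a=cv2.resize(im[180:260,110:310],None,fx=4,fy=4,interpolation=cv2.INTER_CUBIC)
        b=cv2.resize(im[180:260,250:450],None,fx=4,fy=4,interpolation=cv2.INTER_CUBIC)
    else: pass
cv2.imwrite("pics/crop.png",np.clip(np.vstack([a[:300],b[:300]])*1.6,0,255).astype(np.uint8))
E
```

```text
top [336. 248.] z0 [ 359.3 -190.6] [29.2 30.1] 25.7 z15 [ 358.6 -187.8] [28.9 29.7] 25.7 z31 [ 357.9 -184.9]
top [314. 248.] z0 [ 360.1 -127.9] [30.9 29.6] 45.1 z15 [ 359.4 -126. ] [30.4 29.2] 45.1 z31 [ 358.6 -123.9]
top [290. 248.] z0 [360.  -62.2] [31.  31.4] 45.4 z15 [359.3 -61.1] [30.6 31. ] 45.4 z31 [358.5 -60. ]
top [267. 248.] z0 [360.6   0.9] [31.6 29.4] 76.5 z15 [359.8   1.1] [31.1 29. ] 76.5 z31 [359.1   1.4]
top [244. 247.] z0 [360.   65.3] [29.6 33.3] 27.0 z15 [359.2  64.7] [29.2 32.9] 27.0 z31 [358.5  64. ]
top [105. 246.] z0 [357.  450.5] [27.5 27.9] 0.6 z15 [356.3 444.7] [27.1 27.5] 0.6 z31 [355.6 438.6]
top [197. 247.] z0 [358.9 196. ] [33.4 24.9] 18.2 z15 [358.2 193.7] [33.  24.6] 18.2 z31 [357.4 191.1]
top [169. 252.] z0 [350.8 276.6] [49.3 68.3] 0.6 z15 [350.2 273.2] [48.7 67.4] 0.6 z31 [349.6 269.5]
top [151. 246.] z0 [359.6 321.2] [30.3 30.3] 66.1 z15 [358.9 317.2] [29.9 29.9] 66.1 z31 [358.1 312.9]
top [129. 246.] z0 [360.5 385.6] [30.2 28.4] 47.5 z15 [359.8 380.7] [29.8 28. ] 47.5 z31 [359.  375.5]
top [214. 248.] z0 [358.7 149.4] [61.3 40.7] 44.4 z15 [358.  1
[... 4308 characters left out ...]
 ] 61.6 z15 [356.  145.3] [104.5  58.5] 61.6 z31 [347.9 123.7]
side [219. 184.] z0 [470.1 147.2] [117.6  78. ] 27.4 z15 [459.8 127.4] [114.6  76.1] 27.4 z31 [448.7 106.3]
side [302. 188.] z0 [665.7   4.2] [102.7 153.9] 1.3 z15 [650.5 -12. ] [100.2 150. ] 1.3 z31 [634.2 -29.3]
side [165. 176.] z0 [353.2 284.1] [89.  18.7] 71.7 z15 [345.8 260.9] [86.8 18.2] 71.7 z31 [337.9 236.1]
side [196. 170.] z0 [445.5 253.4] [92.1 69.9] 72.1 z15 [435.8 230.9] [89.8 68.2] 72.1 z31 [425.4 207. ]
side [241. 156.] z0 [617.1 254.1] [157.1 145.7] 88.0 z15 [603.1 231.7] [153.1 142. ] 88.0 z31 [588.1 207.7]
side [210. 126.] z0 [684.1 549.4] [590.9 584.7] 61.7 z15 [668.4 519.5] [576.1 570. ] 61.7 z31 [651.6 487.6]
```

View pics/crop.png

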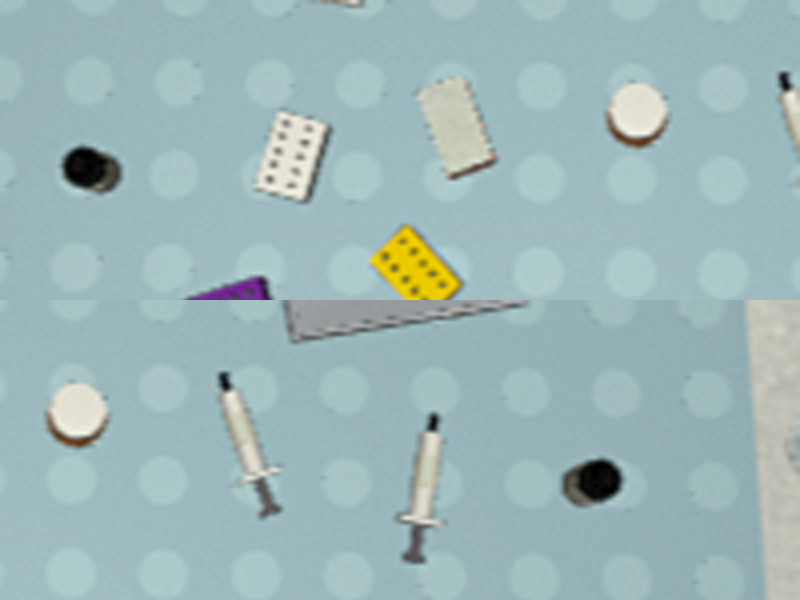

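The crop shows the ten-pin block's top centred at (292,155), the black bottle tops at (86,168) and (601,480), and syringe tips and ends at (224,374)–(269,514) and (434,415)–(414,560). Next I turn these into positions, measure the containers and check them in the side view.

```bash
python3 - <<'E'
from h import *
t=pickle.load(open("top.pkl","rb"));s=pickle.load(open("side.pkl","rb"))
up=lambda x,y:(x/4+110-.375,y/4+180-.375); lo=lambda x,y:up(x+560,y-300)
pts=[]
def seg(a,b):
    A,B=cast(t,[a,b],.008);m=(A+B)/2;v=A-B
    print("syr mid",m.round(4),"len",np.hypot(*v).round(4),"deg",np.degrees(np.arctan2(v[1],v[0])).round(1)); pts.extend([[*A,.008],[*B,.008]])
seg(lo(224,374),lo(269,514));seg(lo(434,415),lo(414,560))
for p in(up(86,168),lo(601,480)):
    w=cast(t,p,.047)[0];print("bottle",w.round(4));pts.extend([[*w,0],[*w,.062]])
w=cast(t,[up(283,112),up(328,123),up(302,199),up(256,186)],.024);print("block",*rect(w));pts+= [[*q,.024] for q in w]
hsv=cv2.cvtColor(t["image"],cv2.COLOR_RGB2HSV)
for n,x,y,z in(("tray",348,163,.015),("rack",274,145,.02),("dish",185,161,.015)):
    bg=np.median(hsv[y-60:y+60,x-60:x+60,1])
    m=cv2.inRange(hsv,(0,0,0),(180,35,255));k=np.zeros_like(m);k[y-36:y+38,x-40:x+40]=m[y-36:y+38,x-40:x+40]
    k=cv2.morphologyEx(k,cv2.MORPH_CLOSE,np.ones((5,5)))
    k=cv2.morphologyEx(k,cv2.MORPH_OPEN,np.ones((5,5)))
    c=max(cv2.findContours(k,0,1)[0],key=cv2.contourArea)[:,0]
    w=cast(t,c,z);r=rect(w);print(n,*r)
    pts+=[[*q,z] for q in cv2.boxPoints(cv2.minAreaRect((w*1000).astype(np.float32)))/1000]
I=[]
for d,c in((t,(110,120,340,140)),(s,(130,120,280,210))):
    f=800/c[2];im=d["image"][c[1]:c[1]+c[3],c[0]:c[0]+c[2],::-1]
    im=np.clip(cv2.resize(im,None,fx=f,fy=f,interpolation=cv2.INTER_CUBIC)*1.5,0,255).astype(np.uint8)
    for p in proj(d,pts): cv2.circle(im,tuple(int(v) for v in np.round((p+.5-c[:2])*f)),2,(0,0,255),-1)
    I.append(im)
cv2.imwrite("pics/ov1.png",I[1]);cv2.imwrite("pics/ov0.png",I[0])
E
```

```text
syr mid [ 0.4503 -0.121 ] len 0.1025 deg 17.1
syr mid [ 0.4213 -0.2441] len 0.1025 deg -9.7
bottle [0.4232 0.368 ]
bottle [ 0.4232 -0.3538]
block [436.7 234.4] [33.  55.6] 73.6
tray [ 600.7 -226.1] [133.4 175.6] 9.8
rack [654.7 -11.5] [ 62.5 117.7] 0.6
dish [606.3 239.7] [115.6 115.5] 82.2
```

View pics/ov1.png

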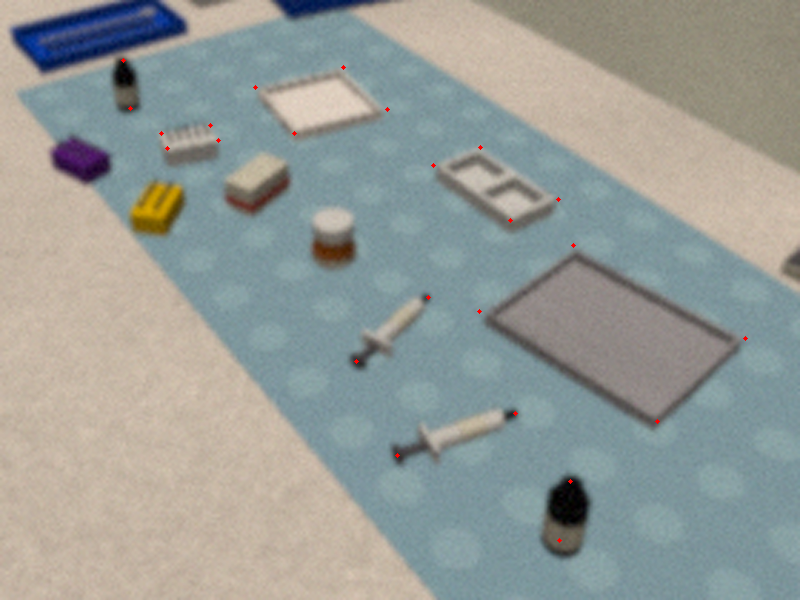

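View pics/ov0.png

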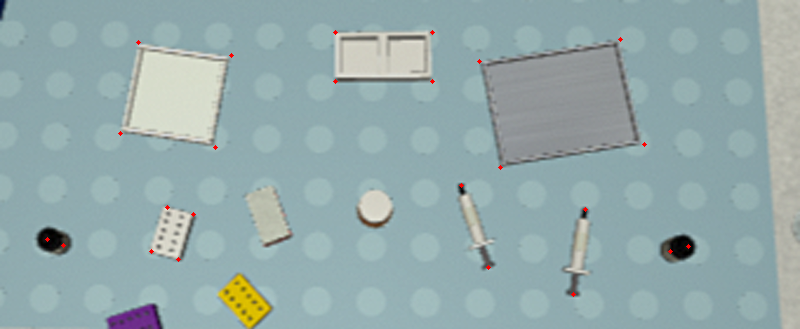

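The side overlay agrees to within about 5 mm, with a systematic shift of a few pixels, and the top overlay sits on the corners. I'll use the top-view values and start moving.

```bash
cat >> h.py <<'E'
def plan(x,y,z,psi=None):
    s=readout.get_state();p=s["eef_pos"];T=R.from_rotvec(s["tcp_rot"]).as_matrix()
    a=np.degrees(np.arctan2(T[1,0],T[0,0]));d=(np.array([x,y,z])-p)*1000
    print("t",round(s["time"],2),"pos",p.round(4),"psi",a.round(1),"w",round(s["gripper_width"],3),"F",s["ft_force"].round(1),"tilt",T[2,2].round(4),"q6",np.degrees(s["q"][5]).round())
    print("shift",(T.T@d).round(1),"len",np.linalg.norm(d).round(),"turn",None if psi is None else round(a-psi,1))
    if psi is not None:
        c,n=np.cos(np.radians(psi)),np.sin(np.radians(psi));print("shift if turned first",(np.array([[c,n,0],[n,-c,0],[0,0,-1]])@d).round(1))
E
```

Emit:
jog_arm(deltas="0 -30 52 0 0;0 -30 52 0 0;0 -30 52 0 0;0 -30 52 0 0;0 -30 52 0 0;0 -30 52 0 0;0 -30 52 0 0;0 -30 52 0 0")

```text
time: 1.1
eef_pos: [0.4826, 0.2293, 0.213]
tcp_rot: [-2.462, -1.95, 0.001]
ft_force: [1.7, 0.6, -0.4]
gripper_width: 1.0
```

```bash
python3 -c "
from h import *
plan(.456,-.119,.15,107)"
```

```text
t 1.1 pos [0.4826 0.2293 0.213 ] psi 76.8 w 1.0 F [ 1.7  0.6 -0.4] tilt -1.0 q6 -56.0
shift [-345.2   53.9   63. ] len 355.0 turn -30.2
shift if turned first [-325.3 -127.2   63. ]
```

Emit:
jog_arm(deltas="90 -49.3 7.7 9 0;90 -49.3 7.7 9 0;90 -49.3 7.7 9 0;90 -49.3 7.7 9 0;90 -49.3 7.7 9 0;90 -49.3 7.7 9 0;90 -49.3 7.7 9 0;90 0 0 0 -10")

```text
time: 2.1
eef_pos: [0.4543, -0.1205, 0.1494]
tcp_rot: [-2.283, -2.157, 0.002]
ft_force: [0.2, 0.7, 0.0]
gripper_width: 0.643
```

Emit:
jog_arm(deltas="90 0 0 0 -10;90 0 0 0 -10.2;90 0 0 0 0;90 0 0 30 0;90 0 0 30 0;90 0 0 20 0;90 0 0 0 0;90 0 0 0 0")

```text
time: 3.1
eef_pos: [0.4557, -0.1174, 0.0708]
tcp_rot: [1.87, 2.523, 0.0]
ft_force: [0.2, 0.2, -0.6]
gripper_width: 0.645
```

```bash
python3 - <<'E'
from h import *
plan(.456,-.119,.020,107)
I=[]
for n,c in(("top",(270,180,90,70)),("side",(220,190,90,70))):
    d=cams.snapshot(n);im=d["image"][c[1]:c[1]+c[3],c[0]:c[0]+c[2],::-1]
    I.append(cv2.resize(im,(400,311),interpolation=cv2.INTER_CUBIC))
cv2.imwrite("pics/g1.png",np.clip(np.hstack(I)*1.5,0,255).astype(np.uint8))
E
```

```text
t 3.1 pos [ 0.4557 -0.1174  0.0708] psi 106.9 w 0.645 F [ 0.2  0.2 -0.6] tilt -1.0 q6 -126.0
shift [-1.6 -0.2 50.8] len 51.0 turn -0.1
shift if turned first [-1.6 -0.2 50.8]
```

View pics/g1.png

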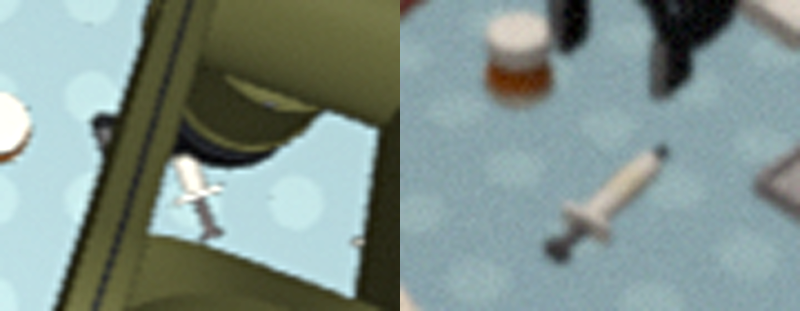

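The left half is mostly arm. The side half shows the syringe uncovered below the fingers, with its nozzle tip at (660,152) and thumb disc at (555,250). I'll descend and grip.

Emit:
jog_arm(deltas="90 -1.5 0 25 0;90 0 0 24.5 0;90 0 0 0 0;255 0 0 0 0;255 0 0 0 0;255 0 0 0 0;255 0 0 0 0;255 0 0 0 0")

```text
time: 4.2
eef_pos: [0.4557, -0.1188, 0.021]
tcp_rot: [1.869, 2.525, 0.0]
ft_force: [0.9, -0.4, -0.7]
gripper_width: -0.002
```

Emit:
jog_arm(deltas="255 0 0 -10 0;255 0 0 -30 0;255 0 0 -30 0;255 0 0 -30 0;255 0 0 0 0;255 0 0 0 0;255 0 0 0 0;255 0 0 0 0")

```text
time: 5.2
eef_pos: [0.4549, -0.1185, 0.1199]
tcp_rot: [-1.868, -2.523, 0.001]
ft_force: [-0.7, -0.2, 0.0]
gripper_width: 0.003
```

```bash
python3 - <<'E'
from h import *
# tray target for syringe A: tray axes
c=np.array([.6007,-.2261]);a=np.radians(-80.2);X=np.array([np.cos(a),np.sin(a)]);Y=np.array([-X[1],X[0]])
for o in(25,-25): print("tcp tray",o,(c+o/1000*Y+.006*X).round(4))
plan(*(c+.025*Y+.006*X),.12,9.8)
d=cams.snapshot("side");im=d["image"][140:300,180:400,::-1]
cv2.imwrite("pics/g2.png",np.clip(cv2.resize(im,None,fx=3,fy=3,interpolation=cv2.INTER_CUBIC)*1.5,0,255).astype(np.uint8))
E
```

```text
tcp tray 25 [ 0.6264 -0.2278]
tcp tray -25 [ 0.5771 -0.2363]
t 5.2 pos [ 0.4549 -0.1185  0.1199] psi 107.0 w 0.003 F [-0.7 -0.2  0. ] tilt -1.0 q6 -127.0
shift [-154.5  132.1   -0.5] len 203.0 turn 97.2
shift if turned first [ 1.504e+02  1.368e+02 -1.000e-01]
```

View pics/g2.png

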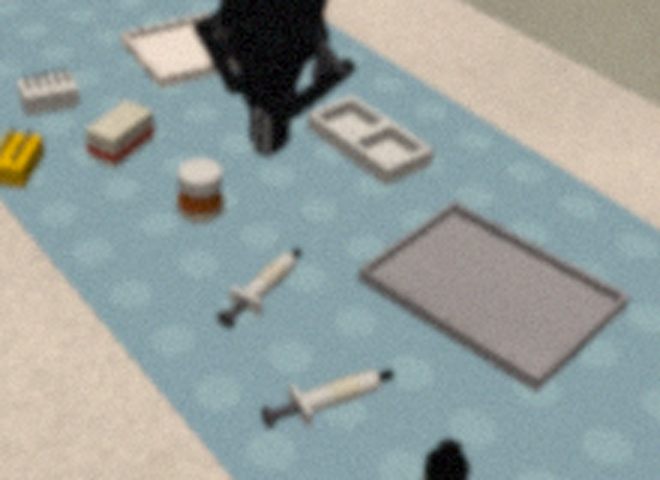

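The fingers shut fully without the syringe, which still lies where it was. The tip shows at crop (265,150), raw (268,190). I'll compare that with the predicted fingertip position to calibrate the cameras.

```bash
python3 - <<'E'
from h import *
s=pickle.load(open("side.pkl","rb"));t=pickle.load(open("top.pkl","rb"))
st=readout.get_state();p=st["eef_pos"]
for dz in(-.017,0,.02): print("tip",dz,proj(s,p+[0,0,dz])[0].round(1),proj(t,p+[0,0,dz])[0].round(1))
q=lambda x,y:(x/3+180-.33,y/3+140-.33)
print("side ends cast z=.008:",cast(s,[q(297,253),q(227,319)],.008).round(4),"B",cast(s,[q(390,374),q(268,418)],.008).round(4))
# start pose finger tip
print("start tip",proj(s,np.array([.1313,.559,.2124-.017]))[0]*800/512, proj(t,np.array([.1313,.559,.2124-.017]))[0]*800/512)
d=cams.snapshot("top");np.save("tt.npy",d["image"])
e=cams.snapshot("side")["image"][120:220,220:320,::-1]
I=[cv2.resize(i,(400,400),interpolation=cv2.INTER_CUBIC) for i in(d["image"][170:270,260:360,::-1],e)]
cv2.imwrite("pics/g3.png",np.clip(np.hstack(I).astype(float)*2.2,0,255).astype(np.uint8))
E
```

```text
tip -0.017 [269.1 202. ] [314.8 208.9]
tip 0 [269.3 196.1] [315.6 208. ]
tip 0.02 [269.5 188.8] [316.7 206.8]
side ends cast z=.008: [[ 0.497  -0.1062]
 [ 0.4035 -0.1385]] B [[ 0.4707 -0.2534]
 [ 0.3715 -0.2368]]
start tip [ 80.12575443 159.41059058] [ 20.61605681 540.22933467]
```

View pics/g3.png

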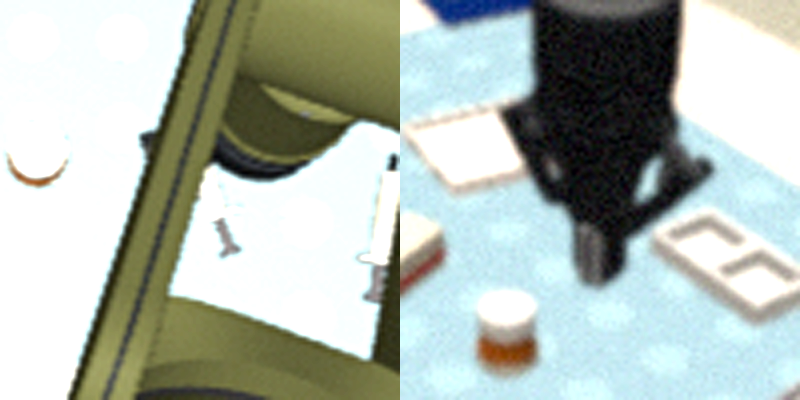

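The tip appears about 11 px, roughly 30 mm, higher than the stated TCP predicts. That fits the fingers having closed above the syringe. I'll go down in steps, watching the force and the tip in the side camera.

Emit:
jog_arm(deltas="90 0 0 0 0;90 0 0 0 0;90 0 0 30 0;90 0 0 30 0;90 0 0 30 0;90 0 0 10 0;90 0 0 8 0;90 0 0 0 0")

```text
time: 6.35
eef_pos: [0.4559, -0.1189, 0.0129]
tcp_rot: [1.869, 2.525, 0.0]
ft_force: [-0.4, -0.3, 0.4]
gripper_width: 0.652
```

```bash
python3 - <<'E'
from h import *
plan(.456,-.119,0,107)
d=cams.snapshot("side");s=d;p=readout.get_state()["eef_pos"]
print(proj(s,p+[0,0,-.017]),proj(s,[p[0],p[1],0]))
e=d["image"][180:280,220:320,::-1]
cv2.imwrite("pics/g4.png",np.clip(cv2.resize(e,(500,500),interpolation=cv2.INTER_CUBIC).astype(float)*2,0,255).astype(np.uint8))
E
```

```text
t 6.35 pos [ 0.4559 -0.1189  0.0129] psi 107.0 w 0.652 F [-0.4 -0.3  0.4] tilt -1.0 q6 -127.0
shift [-0.2  0.1 12.9] len 13.0 turn -0.0
shift if turned first [-0.2  0.1 12.9]
[[268.45455831 236.46673505]] [[268.49058744 235.3526104 ]]
```

View pics/g4.png

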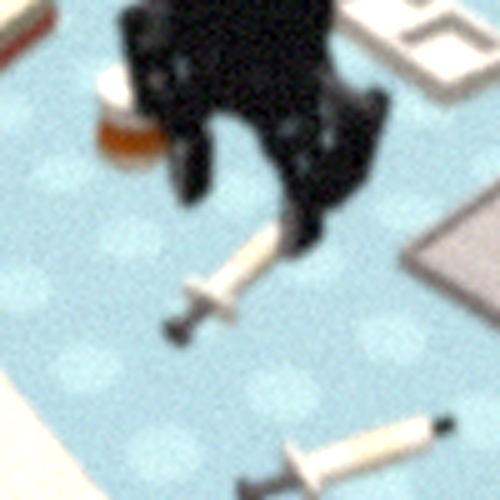

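The open fingertips are at crop (192,205) and (305,252). The syringe barrel is nearer the camera at (255,260). That means either a height or a plan offset, so I'll check the start pictures, where the fingers are visible, and the joint geometry.

```bash
python3 - <<'E'
from h import *
st=readout.get_state();p=st["eef_pos"];print(st["q"].round(4),"az",np.arctan2(p[1],p[0]).round(4),np.hypot(p[0],p[1]).round(4))
s=pickle.load(open("side.pkl","rb"));t=pickle.load(open("top.pkl","rb"))
I=[]
P=np.array([.1313,.559,.2124]);u=np.array([np.cos(1.34),np.sin(1.34),0])
for d,c in((t,(0,324,60,60)),(s,(10,30,80,80))):
    f=400/c[2];im=np.clip(cv2.resize(d["image"][c[1]:c[1]+c[3],c[0]:c[0]+c[2],::-1],(400,400),interpolation=cv2.INTER_CUBIC).astype(float)*2.5,0,255).astype(np.uint8)
    for q,col in((P,(0,0,255)),(P+.0425*u-[0,0,.004],(0,255,0)),(P-.0425*u-[0,0,.004],(255,0,255)),(P+[0,0,.1],(0,255,255))):
        cv2.circle(im,tuple(int(v) for v in np.round((proj(d,q)[0]+.5-c[:2])*f)),5,col,-1)
    I.append(im)
cv2.imwrite("pics/g5.png",np.hstack(I))
E
```

```text
[-3.4470e-01  4.2260e-01  1.9693e+00 -1.0000e-04  7.4870e-01 -2.2118e+00] az -0.2551 0.4714
```

View pics/g5.png

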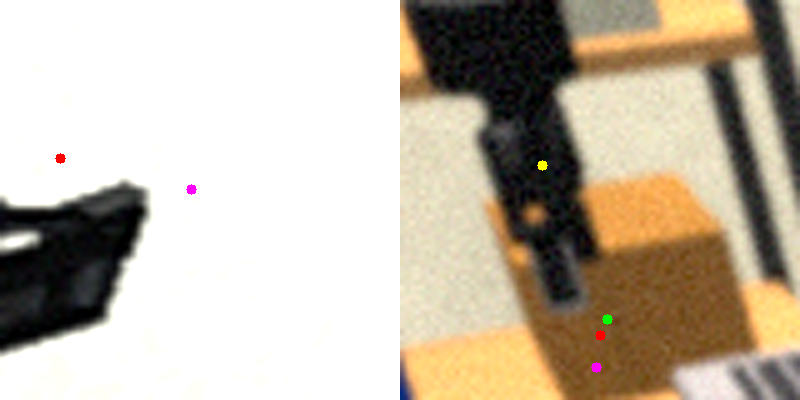

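Both start views also place the real gripper about 30 mm higher than the readout, with plan agreement to about 10 mm. So the usable TCP is roughly 30 mm shorter than stated. I'll go 14 mm lower, watching the force, then close.

Emit:
jog_arm(deltas="90 0 0 4 0;90 0 0 3 0;90 0 0 3 0;90 0 0 2 0;90 0 0 2 0;90 0 0 0 0;90 0 0 0 0;90 0 0 0 0")

```text
time: 7.4
eef_pos: [0.4557, -0.1188, -0.0011]
tcp_rot: [1.869, 2.525, 0.0]
ft_force: [-0.7, 0.1, -0.0]
gripper_width: 0.645
```

```bash
python3 - <<'E'
from h import *
plan(.456,-.119,0,107)
d=cams.snapshot("side")
e=d["image"][180:280,220:320,::-1]
cv2.imwrite("pics/g6.png",np.clip(cv2.resize(e,(500,500),interpolation=cv2.INTER_CUBIC).astype(float)*2,0,255).astype(np.uint8))
g=d["image"].max(2)[190:250,245:300]; 
for c0,c1 in((5,18),(28,48)): print([int(np.where(g[:,c]<45)[0].max(initial=-1))+190 for c in range(c0,c1)])
E
```

```text
t 7.4 pos [ 0.4557 -0.1188 -0.0011] psi 107.0 w 0.645 F [-0.7  0.1 -0. ] tilt -1.0 q6 -127.0
shift [-0.3  0.3 -1.1] len 1.0 turn -0.0
shift if turned first [-0.3  0.3 -1.1]
[208, 209, 210, 211, 246, 247, 247, 224, 224, 223, 222, 220, 206]
[215, 216, 217, 220, 224, 233, 234, 233, 233, 232, 231, 227, 225, 225, 224, 223, 222, 221, 221, 219]
```

Emit:
jog_arm(deltas="90 0 0 4 0;90 0 0 3 0;90 0 0 0 0;255 0 0 0 0;255 0 0 0 0;255 0 0 0 0;255 0 0 0 0;255 0 0 0 0")

```text
time: 8.45
eef_pos: [0.4557, -0.1188, -0.0079]
tcp_rot: [1.869, 2.525, 0.0]
ft_force: [-0.9, 0.0, 5.6]
gripper_width: 0.133
```

Emit:
jog_arm(deltas="255 0 0 -3 0;255 0 0 -6 0;255 0 0 -10 0;255 0 0 -20 0;255 0 0 -30 0;255 0 0 -30 0;255 0 0 -10 0;255 0 0 0 0")

```text
time: 9.45
eef_pos: [0.456, -0.1189, 0.1014]
tcp_rot: [1.868, 2.524, 0.001]
ft_force: [0.6, -0.0, -0.1]
gripper_width: 0.129
```

```bash
python3 - <<'E'
from h import *
plan(.6264,-.2278,.1,9.8)
d=cams.snapshot("side")
e=d["image"][150:270,220:340,::-1]
cv2.imwrite("pics/g7.png",np.clip(cv2.resize(e,(500,500),interpolation=cv2.INTER_CUBIC).astype(float)*2,0,255).astype(np.uint8))
E
```

```text
t 9.45 pos [ 0.456  -0.1189  0.1014] psi 107.0 w 0.129 F [ 0.6 -0.  -0.1] tilt -1.0 q6 -127.0
shift [-153.9  131.2    1.7] len 202.0 turn 97.2
shift if turned first [149.4 136.3   1.4]
```

View pics/g7.png

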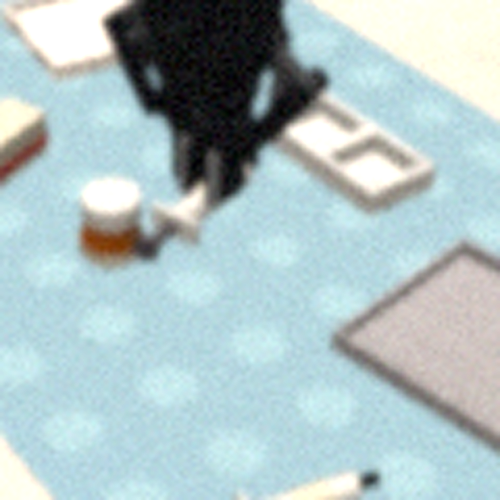

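The side crop shows syringe A held level, with its flange at (180,222) and thumb disc at (148,245). It hangs at the barrel as planned. On to the tray.

Emit:
jog_arm(deltas="255 -38.5 32.8 0 0;255 -38.5 32.8 0 0;255 -38.5 32.8 0 0;255 -38.5 32.8 0 0;255 0 0 0 9.7;255 0 0 0 9.7;255 0 0 0 9.7;255 0 0 0 9.7")

```text
time: 10.5
eef_pos: [0.6248, -0.2273, 0.0982]
tcp_rot: [-2.604, -1.751, 0.003]
ft_force: [-0.8, -0.1, -1.3]
gripper_width: 0.13
```

Emit:
jog_arm(deltas="255 0 0 0 9.7;255 0 0 0 9.7;255 0 0 0 9.7;255 0 0 0 9.7;255 0 0 0 9.7;255 0 0 0 9.9;255 0 0 30 0;255 0 0 0 0")

```text
time: 11.5
eef_pos: [0.6227, -0.2263, 0.0665]
tcp_rot: [-3.126, -0.267, 0.012]
ft_force: [-0.1, 0.2, -0.0]
gripper_width: 0.132
```

```bash
python3 - <<'E'
from h import *
plan(.6264,-.2278,-.002,9.8)
I=[]
for n,c in(("top",(300,120,100,75)),("side",(290,180,120,90))):
    d=cams.snapshot(n);im=d["image"][c[1]:c[1]+c[3],c[0]:c[0]+c[2],::-1]
    I.append(cv2.resize(im,(400,300),interpolation=cv2.INTER_CUBIC))
cv2.imwrite("pics/g8.png",np.clip(np.hstack(I).astype(float)*1.7,0,255).astype(np.uint8))
E
```

```text
t 11.5 pos [ 0.6227 -0.2263  0.0665] psi 9.8 w 0.132 F [-0.1  0.2 -0. ] tilt -1.0 q6 -33.0
shift [ 3.9  2.4 68.5] len 69.0 turn -0.0
shift if turned first [ 3.4  2.1 68.5]
```

View pics/g8.png

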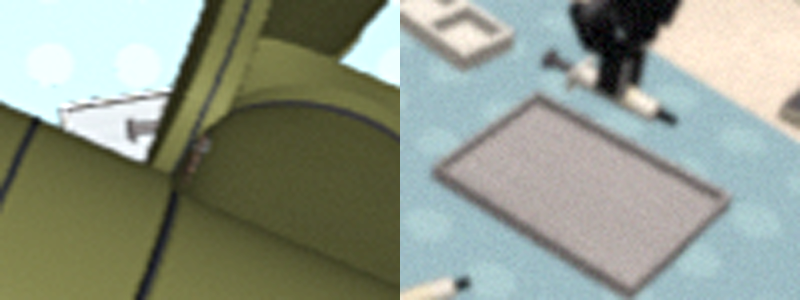

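The plunger end lies within the tray outline, with the disc at crop (130,128), and the syringe is parallel to the tray's long edge. I'll lower and release with a small opening.

```bash
python3 -c "
from h import *
t=pickle.load(open('top.pkl','rb'));print('seen disc',cast(t,(332.1,151.6),.085),'expected',[.613,-.169])"
```

```text
seen disc [[ 0.61331418 -0.16957087]] expected [0.613, -0.169]
```

Emit:
jog_arm(deltas="255 3.9 2.4 20 0;255 0 0 20 0;255 0 0 14 0;255 0 0 6 0;255 0 0 4 0;255 0 0 2 0;255 0 0 1.5 0;255 0 0 0 0")

```text
time: 12.6
eef_pos: [0.6305, -0.2295, 0.0037]
tcp_rot: [3.13, 0.268, 0.001]
ft_force: [-0.3, 0.8, 0.5]
gripper_width: 0.132
```

Emit:
jog_arm(deltas="255 -4.5 0 0 0;255 0 0 2 0;255 0 0 2 0;255 0 0 1 0;255 0 0 0.5 0;255 0 0 0 0;255 0 0 0 0;255 0 0 0 0")

```text
time: 13.6
eef_pos: [0.6259, -0.2302, -0.0022]
tcp_rot: [3.13, 0.268, 0.0]
ft_force: [0.6, -0.8, 0.1]
gripper_width: 0.131
```

Emit:
jog_arm(deltas="255 0 0 1 0;255 0 0 0.5 0;255 0 0 0 0;165 0 0 0 0;165 0 0 0 0;165 0 0 0 0;165 0 0 0 0;165 0 0 -5 0")

```text
time: 14.6
eef_pos: [0.6254, -0.23, 0.001]
tcp_rot: [-3.13, -0.268, 0.002]
ft_force: [0.2, -0.9, -0.3]
gripper_width: 0.349
```

Emit:
jog_arm(deltas="165 0 0 -20 0;165 0 0 -25 0;165 0 0 -25 0;165 0 0 -15 0;120 0 0 0 -10;120 0 0 0 -10;120 0 0 0 -10;120 0 0 0 -10")

```text
time: 15.6
eef_pos: [0.6256, -0.2301, 0.0862]
tcp_rot: [-2.846, -1.33, 0.001]
ft_force: [0.2, -0.2, 0.8]
gripper_width: 0.53
```

```bash
python3 - <<'E'
from h import *
a=np.radians(-9.7)
plan(.4213+.006*np.cos(a),-.2441+.006*np.sin(a),.06,80.3)
d=cams.snapshot("side");e=d["image"][170:300,260:420,::-1]
cv2.imwrite("pics/g9.png",np.clip(cv2.resize(e,(640,520),interpolation=cv2.INTER_CUBIC).astype(float)*1.7,0,255).astype(np.uint8))
E
```

```text
t 15.6 pos [ 0.6256 -0.2301  0.0862] psi 50.1 w 0.53 F [ 0.2 -0.2  0.8] tilt -1.0 q6 -74.0
shift [-138.8 -142.5   26.3] len 201.0 turn -30.2
shift if turned first [ -48.2 -193.    26.2]
```

View pics/g9.png

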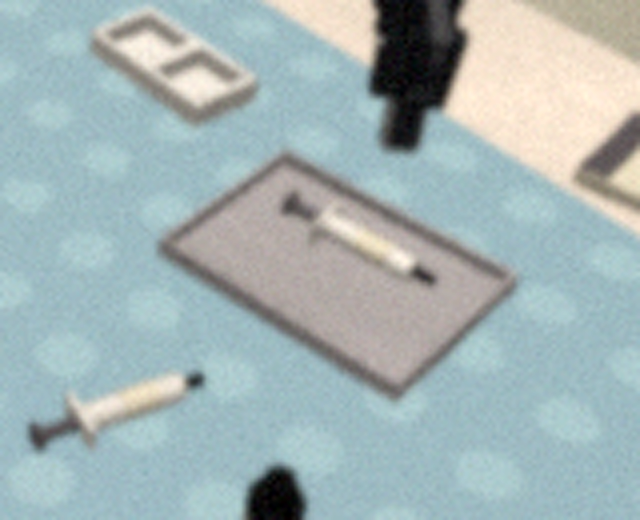

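Syringe A lies flat in the tray from (290,205) to (432,276), parallel to the long wall. Now syringe B.

Emit:
jog_arm(deltas="90 -34.7 -35.6 0 0;90 -34.7 -35.6 0 0;90 -34.7 -35.6 0 0;90 -34.7 -35.6 0 0;90 0 0 0 -10;90 0 0 0 -10;90 0 0 0 -10.2;90 0 0 10 0")

```text
time: 16.65
eef_pos: [0.4281, -0.2447, 0.0767]
tcp_rot: [2.409, 2.013, 0.001]
ft_force: [-0.3, 0.6, 0.2]
gripper_width: 0.646
```

Emit:
jog_arm(deltas="90 0 0 16 0;90 0 0 20 0;90 0 0 0 0;90 0 0 0 0;90 0 0 0 0;90 0 0 0 0;90 0 0 0 0;90 0 0 0 0")

```text
time: 17.65
eef_pos: [0.4276, -0.2443, 0.0405]
tcp_rot: [2.407, 2.018, 0.0]
ft_force: [-0.3, -1.1, 0.1]
gripper_width: 0.647
```

```bash
python3 -c "
from h import *
plan(.4272,-.2451,-.0075,80.3)"
```

```text
t 17.65 pos [ 0.4276 -0.2443  0.0405] psi 80.0 w 0.647 F [-0.3 -1.1  0.1] tilt -1.0 q6 -115.0
shift [-0.9 -0.3 48. ] len 48.0 turn -0.3
shift if turned first [-0.9 -0.2 48. ]
```

Emit:
jog_arm(deltas="90 -1 0 20 0;90 0 0 18 0;90 0 0 10 0;90 0 0 0 0;255 0 0 0 0;255 0 0 0 0;255 0 0 0 0;255 0 0 0 0")

```text
time: 18.65
eef_pos: [0.4278, -0.2455, -0.0069]
tcp_rot: [2.406, 2.018, 0.001]
ft_force: [-1.3, 0.6, 5.5]
gripper_width: 0.118
```

Emit:
jog_arm(deltas="255 0 0 0 0;255 0 0 -3 0;255 0 0 -6 0;255 0 0 -10 0;255 0 0 -20 0;255 0 0 -30 0;255 0 0 -30 0;255 0 0 0 0")

```text
time: 19.65
eef_pos: [0.4292, -0.2465, 0.094]
tcp_rot: [2.402, 2.015, 0.003]
ft_force: [-0.2, 0.6, -1.0]
gripper_width: 0.115
```

```bash
python3 -c "
from h import *
plan(.5771,-.2363,.09,9.8)"
```

```text
t 19.65 pos [ 0.4292 -0.2465  0.094 ] psi 80.0 w 0.115 F [-0.2  0.6 -1. ] tilt -1.0 q6 -115.0
shift [ 35.8 143.9   4.7] len 148.0 turn 70.2
shift if turned first [147.5  15.2   4. ]
```

Emit:
jog_arm(deltas="255 12 48 0 0;255 12 48 0 0;255 12 48 0 0;255 0 0 0 10;255 0 0 0 10;255 0 0 0 10;255 0 0 0 10;255 0 0 0 10")

```text
time: 20.65
eef_pos: [0.5745, -0.2343, 0.09]
tcp_rot: [-3.035, -0.803, 0.003]
ft_force: [-0.5, 0.1, 0.2]
gripper_width: 0.122
```

Emit:
jog_arm(deltas="255 0 0 0 10;255 0 0 0 10.2;255 0 0 20 0;255 0 0 20 0;255 0 0 20 0;255 0 0 10 0;255 0 0 5 0;255 0 0 0 0")

```text
time: 21.65
eef_pos: [0.5753, -0.2348, 0.0161]
tcp_rot: [-3.13, -0.268, 0.0]
ft_force: [-0.1, -0.8, -0.2]
gripper_width: 0.122
```

```bash
python3 -c "
from h import *
plan(.5771,-.2363,-.003,9.8)"
```

```text
t 21.65 pos [ 0.5753 -0.2348  0.0161] psi 9.8 w 0.122 F [-0.1 -0.8 -0.2] tilt -1.0 q6 -36.0
shift [ 1.5  1.8 19.1] len 19.0 turn -0.0
shift if turned first [ 1.5  1.8 19.1]
```

Emit:
jog_arm(deltas="255 1 2 8 0;255 0 0 5 0;255 0 0 3 0;255 0 0 2 0;255 0 0 1 0;255 0 0 0 0;165 0 0 0 0;165 0 0 0 0")

```text
time: 22.65
eef_pos: [0.5769, -0.2367, -0.0025]
tcp_rot: [3.13, 0.268, 0.001]
ft_force: [-0.2, -0.8, -0.2]
gripper_width: 0.35
```

Emit:
jog_arm(deltas="165 0 0 0 0;165 0 0 0 0;165 0 0 -5 0;165 0 0 -20 0;165 0 0 -30 0;165 0 0 -40 0;0 0 0 -20 0;0 0 0 0 10")

```text
time: 23.65
eef_pos: [0.5784, -0.2374, 0.1154]
tcp_rot: [3.139, -0.013, 0.008]
ft_force: [0.2, -0.7, -0.1]
gripper_width: 0.764
```

```bash
python3 -c "
from h import *
plan(.4232,-.3538,.115,0)"
```

```text
t 23.65 pos [ 0.5784 -0.2374  0.1154] psi -0.5 w 0.764 F [ 0.2 -0.7 -0.1] tilt -1.0 q6 -26.0
shift [-1.542e+02  1.176e+02 -1.000e-01] len 194.0 turn -0.5
shift if turned first [-155.2  116.4    0.4]
```

Emit:
jog_arm(deltas="0 -38.5 29.4 0 0;0 -38.5 29.4 0 0;0 -38.5 29.4 0 0;0 -38.5 29.4 0 0;0 0 0 20 0;0 0 0 20 0;0 0 0 0 0;0 0 0 0 0")

```text
time: 24.65
eef_pos: [0.4227, -0.3539, 0.073]
tcp_rot: [3.141, -0.006, 0.001]
ft_force: [-0.5, 0.8, -0.7]
gripper_width: 1.003
```

```bash
python3 - <<'E'
from h import *
plan(.4232,-.3538,.010,0)
I=[]
for n,c in(("top",(300,120,140,130)),("side",(270,220,112,104))):
    d=cams.snapshot(n);im=d["image"][c[1]:c[1]+c[3],c[0]:c[0]+c[2],::-1]
    I.append(cv2.resize(im,(400,371),interpolation=cv2.INTER_CUBIC))
cv2.imwrite("pics/g10.png",np.clip(np.hstack(I).astype(float)*1.7,0,255).astype(np.uint8))
E
```

```text
t 24.65 pos [ 0.4227 -0.3539  0.073 ] psi -0.2 w 1.003 F [-0.5  0.8 -0.7] tilt -1.0 q6 -44.0
shift [ 0.5 -0.1 63. ] len 63.0 turn -0.2
shift if turned first [ 0.5 -0.1 63. ]
```

View pics/g10.png

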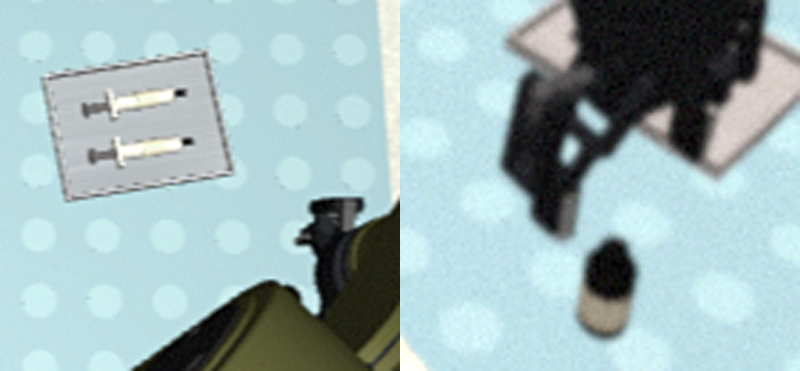

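Both syringes lie side by side in the tray at (135,102) and (140,151), and bottle b stands below and between the open fingers. Gripping it now.

Emit:
jog_arm(deltas="0 0 0 20 0;0 0 0 20 0;0 0 0 15 0;0 0 0 8 0;0 0 0 0 0;255 0 0 0 0;255 0 0 0 0;255 0 0 0 0")

```text
time: 25.75
eef_pos: [0.4225, -0.3539, 0.0097]
tcp_rot: [3.141, -0.006, 0.001]
ft_force: [0.5, 0.3, -0.0]
gripper_width: 0.374
```

Emit:
jog_arm(deltas="255 0 0 0 0;255 0 0 0 0;255 0 0 -4 0;255 0 0 -10 0;255 0 0 -20 0;255 0 0 -30 0;255 0 0 -20 0;255 0 0 0 0")

```text
time: 26.75
eef_pos: [0.4233, -0.3547, 0.0953]
tcp_rot: [3.139, -0.006, 0.005]
ft_force: [-0.4, 0.2, -0.6]
gripper_width: 0.308
```

```bash
python3 -c "
from h import *
plan(.6547,-.0405,.095,0)"
```

```text
t 26.75 pos [ 0.4233 -0.3547  0.0953] psi -0.2 w 0.308 F [-0.4  0.2 -0.6] tilt -1.0 q6 -44.0
shift [ 230.2 -315.1    0. ] len 390.0 turn -0.2
shift if turned first [ 2.314e+02 -3.142e+02  3.000e-01]
```

Emit:
jog_arm(deltas="255 33.1 -45 0 0;255 33.1 -45 0 0;255 33.1 -45 0 0;255 33.1 -45 0 0;255 33.1 -45 0 0;255 33.1 -45 0 0;255 33.1 -45 0 0;255 0 0 0 0")

```text
time: 27.75
eef_pos: [0.6571, -0.0357, 0.0919]
tcp_rot: [-3.14, -0.001, -0.0]
ft_force: [-0.3, -0.3, -1.6]
gripper_width: 0.3
```

Emit:
jog_arm(deltas="255 0 0 15 0;255 0 0 15 0;255 0 0 5 0;255 0 0 0 0;255 0 0 0 0;255 0 0 0 0;255 0 0 0 0;255 0 0 0 0")

```text
time: 28.75
eef_pos: [0.6553, -0.0395, 0.0586]
tcp_rot: [3.142, -0.006, 0.001]
ft_force: [0.4, -0.2, -0.3]
gripper_width: 0.302
```

```bash
python3 - <<'E'
from h import *
plan(.656,-.0405,.014,0)
I=[]
for n,c in(("top",(230,110,100,75)),("side",(250,110,100,75))):
    d=cams.snapshot(n);im=d["image"][c[1]:c[1]+c[3],c[0]:c[0]+c[2],::-1]
    I.append(cv2.resize(im,(400,300),interpolation=cv2.INTER_CUBIC))
cv2.imwrite("pics/g11.png",np.clip(np.hstack(I).astype(float)*1.7,0,255).astype(np.uint8))
E
```

```text
t 28.75 pos [ 0.6553 -0.0395  0.0586] psi -0.2 w 0.302 F [ 0.4 -0.2 -0.3] tilt -1.0 q6 -7.0
shift [ 0.6  1.  44.6] len 45.0 turn -0.2
shift if turned first [ 0.7  1.  44.6]
```

View pics/g11.png

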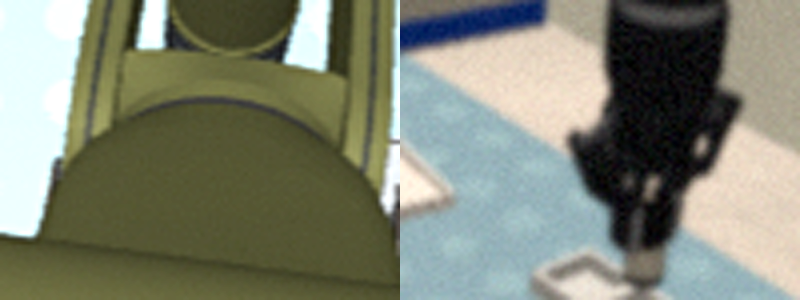

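The bottle hangs upright over the right-hand pocket at (640,265), with the left pocket clear at (575,268). I'll lower it while watching the force.

Emit:
jog_arm(deltas="255 0 1 12 0;255 0 0 12 0;255 0 0 8 0;255 0 0 5 0;255 0 0 3 0;255 0 0 2 0;255 0 0 1 0;255 0 0 0 0")

```text
time: 29.85
eef_pos: [0.6553, -0.0406, 0.0155]
tcp_rot: [3.142, -0.006, 0.0]
ft_force: [0.9, -0.3, -1.6]
gripper_width: 0.298
```

Emit:
jog_arm(deltas="255 0 0 1 0;255 0 0 0.5 0;255 0 0 0 0;100 0 0 0 0;100 0 0 0 0;100 0 0 0 0;100 0 0 -5 0;100 0 0 -20 0")

```text
time: 30.85
eef_pos: [0.654, -0.0404, 0.038]
tcp_rot: [-3.141, 0.006, 0.005]
ft_force: [0.9, -0.9, -0.1]
gripper_width: 0.606
```

Emit:
jog_arm(deltas="100 0 0 -30 0;100 0 0 -40 0;0 0 0 -20 0;0 0 0 0 0;0 0 0 0 0;0 0 0 0 0;0 0 0 0 0;0 0 0 0 0")

```text
time: 31.85
eef_pos: [0.6549, -0.0405, 0.1281]
tcp_rot: [-3.141, 0.006, 0.002]
ft_force: [-0.6, 0.2, 0.5]
gripper_width: 0.999
```

```bash
python3 - <<'E'
from h import *
plan(.4232,.368,.115,0)
t=pickle.load(open("side.pkl","rb"));d=cams.snapshot("side")
# dark pixels near where the bottle should stand in the rack
for z in(.035,.047,.058): 
    u=proj(d,[.656,-.0405,z])[0].round(1);print(z,u,d["image"][int(u[1]),int(u[0])])
m=cv2.inRange(d["image"],(0,0,0),(45,45,45));m[:150]=0;m[230:]=0;m[:,:290]=0;m[:,350:]=0
ys,xs=np.where(m);print("dark",len(xs),xs.min(initial=999),xs.max(initial=0),ys.min(initial=999),ys.max(initial=0))
E
```

```text
t 31.85 pos [ 0.6549 -0.0405  0.1281] psi -0.2 w 0.999 F [-0.6  0.2  0.5] tilt -1.0 q6 -7.0
shift [-233.3 -407.6   13.4] len 470.0 turn -0.2
shift if turned first [-231.7 -408.5   13.1]
0.035 [309.9 183.4] [ 5  6 11]
0.047 [310.3 179.8] [8 8 5]
0.058 [310.6 176.5] [13 17 15]
dark 81 306 332 174 229
```

Emit:
jog_arm(deltas="0 -29.2 -51 0 0;0 -29.2 -51 0 0;0 -29.2 -51 0 0;0 -29.2 -51 0 0;0 -29.2 -51 0 0;0 -29.2 -51 0 0;0 -29.2 -51 0 0;0 -29.2 -51 0 0")

```text
time: 32.9
eef_pos: [0.4223, 0.37, 0.129]
tcp_rot: [-3.141, 0.006, -0.001]
ft_force: [0.9, 0.7, 0.1]
gripper_width: 0.999
```

Emit:
jog_arm(deltas="0 0 0 30 0;0 0 0 20 0;0 0 0 5 0;0 0 0 0 0;0 0 0 0 0;0 0 0 0 0;0 0 0 0 0;0 0 0 0 0")

```text
time: 33.9
eef_pos: [0.4233, 0.3684, 0.0741]
tcp_rot: [-3.141, 0.006, -0.001]
ft_force: [0.0, -0.5, -0.2]
gripper_width: 1.002
```

```bash
python3 -c "
from h import *
plan(.4232,.368,.010,0)"
```

```text
t 33.9 pos [0.4233 0.3684 0.0741] psi -0.2 w 1.002 F [ 0.  -0.5 -0.2] tilt -1.0 q6 37.0
shift [-0.1  0.4 64.1] len 64.0 turn -0.2
shift if turned first [-0.1  0.4 64.1]
```

Emit:
jog_arm(deltas="0 0 0 20 0;0 0 0 20 0;0 0 0 16 0;0 0 0 8 0;0 0 0 0 0;255 0 0 0 0;255 0 0 0 0;255 0 0 0 0")

```text
time: 34.9
eef_pos: [0.4235, 0.3686, 0.0103]
tcp_rot: [-3.141, 0.006, -0.001]
ft_force: [-0.9, 0.2, 0.1]
gripper_width: 0.378
```

Emit:
jog_arm(deltas="255 0 0 0 0;255 0 0 0 0;255 0 0 -4 0;255 0 0 -10 0;255 0 0 -30 0;255 0 0 -40 0;255 0 0 -30 0;255 0 0 0 0")

```text
time: 35.9
eef_pos: [0.4249, 0.3697, 0.1269]
tcp_rot: [-3.138, 0.006, -0.008]
ft_force: [-0.1, -0.6, -1.1]
gripper_width: 0.299
```

```bash
python3 -c "
from h import *
plan(.656,.0175,.125,0)"
```

```text
t 35.9 pos [0.4249 0.3697 0.1269] psi -0.2 w 0.299 F [-0.1 -0.6 -1.1] tilt -1.0 q6 37.0
shift [232.4 351.3   1.8] len 421.0 turn -0.2
shift if turned first [231.1 352.2   1.9]
```

Emit:
jog_arm(deltas="255 29.1 43.9 0 0;255 29.1 43.9 0 0;255 29.1 43.9 0 0;255 29.1 43.9 0 0;255 29.1 43.9 0 0;255 29.1 43.9 0 0;255 29.1 43.9 0 0;255 29.1 43.9 0 0")

```text
time: 36.9
eef_pos: [0.6544, 0.0148, 0.1224]
tcp_rot: [-3.141, 0.006, 0.004]
ft_force: [0.6, 0.5, -0.1]
gripper_width: 0.299
```

Emit:
jog_arm(deltas="255 0 0 0 0;255 0 0 0 0;255 0 0 20 0;255 0 0 25 0;255 0 0 15 0;255 0 0 0 0;255 0 0 0 0;255 0 0 0 0")

```text
time: 37.9
eef_pos: [0.6555, 0.0164, 0.065]
tcp_rot: [3.142, -0.006, 0.003]
ft_force: [0.6, -0.9, -0.6]
gripper_width: 0.301
```

```bash
python3 -c "
from h import *
plan(.656,.0175,.014,0)"
```

```text
t 37.9 pos [0.6555 0.0164 0.065 ] psi -0.2 w 0.301 F [ 0.6 -0.9 -0.6] tilt -1.0 q6 -2.0
shift [ 0.4 -1.1 51. ] len 51.0 turn -0.2
shift if turned first [ 0.5 -1.1 51. ]
```

Emit:
jog_arm(deltas="255 0 -1 16 0;255 0 0 14 0;255 0 0 10 0;255 0 0 5 0;255 0 0 3 0;255 0 0 2 0;255 0 0 0.5 0;255 0 0 0 0")

```text
time: 38.9
eef_pos: [0.6547, 0.0172, 0.0144]
tcp_rot: [3.142, -0.006, 0.001]
ft_force: [-2.1, 0.8, 5.2]
gripper_width: 0.303
```

Emit:
jog_arm(deltas="255 0 0 0.5 0;255 0 0 0 0;255 0 0 0 0;100 0 0 0 0;100 0 0 0 0;100 0 0 0 0;100 0 0 -5 0;100 0 0 -20 0")

```text
time: 39.9
eef_pos: [0.6534, 0.0173, 0.0368]
tcp_rot: [-3.141, 0.006, 0.005]
ft_force: [0.7, 0.2, -0.3]
gripper_width: 0.602
```

Emit:
jog_arm(deltas="100 0 0 -30 0;100 0 0 -30 0;60 0 0 -20 0;60 0 0 0 0;60 0 0 0 0;60 0 0 0 0;60 0 0 0 0;60 0 0 0 0")

```text
time: 40.9
eef_pos: [0.6543, 0.0173, 0.1172]
tcp_rot: [-3.142, 0.006, 0.002]
ft_force: [-0.3, 0.2, -0.8]
gripper_width: 0.763
```

```bash
python3 - <<'E'
from h import *
plan(.4367,.2344,.115,73.6)
d=cams.snapshot("side")
for y in(-.0405,.0175):
  for z in(.035,.058): 
    u=proj(d,[.656,y,z])[0].round(1);print(y,z,u,d["image"][int(u[1]),int(u[0])])
E
```

```text
t 40.9 pos [0.6543 0.0173 0.1172] psi -0.2 w 0.763 F [-0.3  0.2 -0.8] tilt -1.0 q6 -2.0
shift [-218.5 -216.3    2.4] len 307.0 turn -73.8
shift if turned first [ 146.8 -270.1    2.2]
-0.0405 0.035 [309.9 183.4] [4 8 7]
-0.0405 0.058 [310.6 176.5] [ 4 12  7]
0.0175 0.035 [296.6 174.1] [5 6 9]
0.0175 0.058 [297.2 167.4] [10  6  9]
```

Emit:
jog_arm(deltas="60 -36.4 -36 0 0;60 -36.4 -36 0 0;60 -36.4 -36 0 0;60 -36.4 -36 0 0;60 -36.4 -36 0 0;60 -36.4 -36 0 0;60 0 0 0 -10.5;60 0 0 0 -10.5")

```text
time: 41.95
eef_pos: [0.4364, 0.2349, 0.118]
tcp_rot: [-3.088, -0.579, -0.001]
ft_force: [0.3, 0.6, -0.7]
gripper_width: 0.765
```

Emit:
jog_arm(deltas="60 0 0 0 -10.5;60 0 0 0 -10.5;60 0 0 0 -10.5;60 0 0 0 -10.6;60 0 0 0 -10.7;60 0 0 30 0;60 0 0 25 0;60 0 0 0 0")

```text
time: 42.95
eef_pos: [0.4355, 0.2334, 0.0614]
tcp_rot: [-2.515, -1.881, 0.006]
ft_force: [-0.2, 0.9, -0.4]
gripper_width: 0.763
```

```bash
python3 -c "
from h import *
plan(.4367,.2344,-.006,73.6)"
```

```text
t 42.95 pos [0.4355 0.2334 0.0614] psi 73.6 w 0.763 F [-0.2  0.9 -0.4] tilt -1.0 q6 -50.0
shift [ 1.4  1.1 67.4] len 67.0 turn -0.0
shift if turned first [ 1.3  0.9 67.4]
```

Emit:
jog_arm(deltas="60 1 1 20 0;60 0 0 20 0;60 0 0 15 0;60 0 0 8 0;60 0 0 4 0;60 0 0 0 0;60 0 0 0 0;60 0 0 0 0")

```text
time: 43.95
eef_pos: [0.4386, 0.2349, -0.0038]
tcp_rot: [2.516, 1.881, 0.001]
ft_force: [-0.1, 0.7, 0.1]
gripper_width: 0.767
```

Emit:
jog_arm(deltas="255 0 0 0 0;255 0 0 0 0;255 0 0 0 0;255 0 0 0 0;255 0 0 0 0;255 0 0 -3 0;255 0 0 -10 0;255 0 0 -20 0")

```text
time: 44.95
eef_pos: [0.4375, 0.2345, 0.0289]
tcp_rot: [-2.516, -1.881, 0.003]
ft_force: [0.7, -0.9, -0.6]
gripper_width: 0.4
```

Emit:
jog_arm(deltas="255 0 0 -30 0;255 0 0 -30 0;255 0 0 0 0;255 0 0 0 0;255 0 0 0 0;255 0 0 0 0;255 0 0 0 0;255 0 0 0 0")

```text
time: 45.95
eef_pos: [0.4382, 0.2348, 0.0885]
tcp_rot: [-2.516, -1.881, 0.001]
ft_force: [-0.1, -0.3, 0.0]
gripper_width: 0.399
```

```bash
python3 -c "
from h import *
plan(.608,.239,.09,82.2)"
```

```text
t 45.95 pos [0.4382 0.2348 0.0885] psi 73.6 w 0.399 F [-0.1 -0.3  0. ] tilt -1.0 q6 -50.0
shift [ 52.1 161.7  -1.6] len 170.0 turn -8.6
shift if turned first [ 27.3 167.7  -1.5]
```

Emit:
jog_arm(deltas="255 17.4 53.9 0 0;255 17.4 53.9 0 0;255 17.4 53.9 0 0;255 0 0 0 -8.6;255 0 0 20 0;255 0 0 20 0;255 0 0 15 0;255 0 0 0 0")

```text
time: 46.95
eef_pos: [0.6069, 0.2388, 0.0323]
tcp_rot: [-2.367, -2.064, 0.005]
ft_force: [-0.3, -0.2, -0.8]
gripper_width: 0.396
```

```bash
python3 -c "
from h import *
plan(.608,.239,.0015,82.2)"
```

```text
t 46.95 pos [0.6069 0.2388 0.0323] psi 82.2 w 0.396 F [-0.3 -0.2 -0.8] tilt -1.0 q6 -64.0
shift [ 0.4  1.1 30.8] len 31.0 turn -0.0
shift if turned first [ 0.4  1.  30.8]
```

Emit:
jog_arm(deltas="255 0 0 12 0;255 0 0 8 0;255 0 0 5 0;255 0 0 3 0;255 0 0 1 0;255 0 0 0.5 0;255 0 0 0 0;255 0 0 0 0")

```text
time: 47.95
eef_pos: [0.6083, 0.2392, 0.0046]
tcp_rot: [2.368, 2.065, 0.001]
ft_force: [0.7, -0.8, -1.2]
gripper_width: 0.4
```

Emit:
jog_arm(deltas="255 0 0 0.5 0;255 0 0 0.5 0;255 0 0 0 0;115 0 0 0 0;115 0 0 0 0;115 0 0 0 0;115 0 0 -5 0;115 0 0 -20 0")

```text
time: 48.95
eef_pos: [0.607, 0.2388, 0.0276]
tcp_rot: [-2.367, -2.064, 0.004]
ft_force: [-0.5, -0.5, 0.3]
gripper_width: 0.55
```

Emit:
jog_arm(deltas="115 0 0 -30 0;115 0 0 -40 0;115 0 0 -30 0;115 54 0 0 0;115 54 0 0 0;115 54 0 0 0;115 0 0 0 0;115 0 0 0 0")

```text
time: 49.95
eef_pos: [0.6297, 0.3994, 0.1281]
tcp_rot: [2.367, 2.066, -0.002]
ft_force: [1.4, -0.8, 0.4]
gripper_width: 0.549
```

Emit:
jog_arm(deltas="115 0 -50 0 0;115 0 -50 0 0;115 0 -50 0 0;115 0 0 0 0;115 0 0 0 0;115 0 0 0 0;115 0 0 0 0;115 0 0 0 0")

```text
time: 50.95
eef_pos: [0.4824, 0.4198, 0.128]
tcp_rot: [2.369, 2.064, -0.0]
ft_force: [-1.0, 0.4, -0.0]
gripper_width: 0.551
```

```bash
python3 - <<'E'
from h import *
plan(.45,.45,.12)
I=[]
for n,c in(("top",(110,110,300,150)),("side",(140,110,300,160))):
    d=cams.snapshot(n);im=d["image"][c[1]:c[1]+c[3],c[0]:c[0]+c[2],::-1]
    I.append(cv2.resize(im,(560,280),interpolation=cv2.INTER_CUBIC))
    pickle.dump(d,open(f"{n}_end.pkl","wb"))
cv2.imwrite("pics/end.png",np.clip(np.vstack(I).astype(float)*1.6,0,255).astype(np.uint8))
E
```

```text
t 50.95 pos [0.4824 0.4198 0.128 ] psi 82.1 w 0.551 F [-1.   0.4 -0. ] tilt -1.0 q6 -45.0
shift [ 25.5 -36.2   8. ] len 45.0 turn None
```

View pics/end.png

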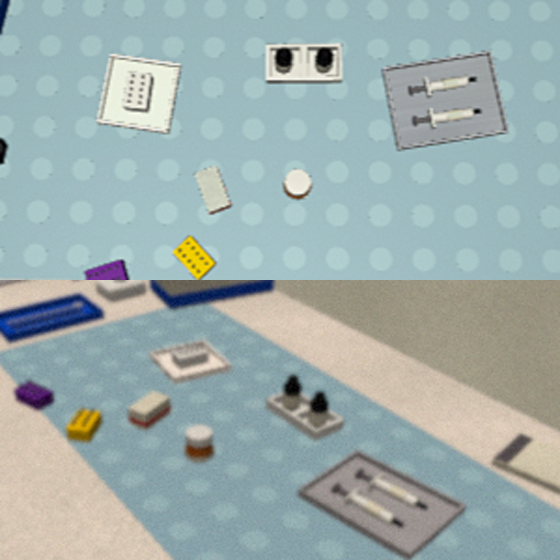

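Everything is in place: the block in the dish at (138,92), the bottles upright in the rack at (284,60) and (324,60), and the syringes parallel in the tray. I'll check that the carton and jar haven't moved, then hand in.

```bash
python3 - <<'E'
from h import *
a=pickle.load(open("top.pkl","rb"))["image"].astype(int);b=pickle.load(open("top_end.pkl","rb"))["image"].astype(int)
print("jar/carton max diff",np.abs(a-b)[190:230,255:285].max(),np.abs(a-b)[190:230,210:238].max())
from plant import order
order.close_job()
E
```

```text
jar/carton max diff 6 6
the job is handed in; nothing more can be done
```

I did all five placings in the order asked and handed the job in at about 51 s. Both syringes lie flat, lengthwise and side by side in the steel tray. The two bottles stand upright, one in each rack pocket, and the white bur block sits pins up in the square dish.

**Last checks:** the final top and side views agree that everything is in place. The carton and jar have not moved: the first and last top pictures differ by at most 6 grey levels around them. The gripper was open and clear of everything, and the force readings I saw stayed below about 6 N.

**What disagreed:**
- **Height readout:** the real fingertips sit about 27–30 mm higher than the stated tool frame and readout predict. Because of this, the first grip on syringe A closed on nothing. I corrected for it using the side camera and force readings, and every later grasp held.
- **Side camera:** it was a few pixels off from the top view, so I used the top-view positions.

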